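# Latch the pull hook on the die tray and draw it out

### The job

Take the blue pull hook by its black upright grip, lay it flat on the grey rest plate before the die tray and push its mouth gently onto the brass draw pin until the red sprung latch, pushed open by the pin, snaps shut behind it, with the tray still fully in. Then draw the tray by the hook all the way out to its stop, and let go, leaving the hook latched on the pin and lying flat on the plate. Never force the hook hard against the pin, keep the gripper off the tray and its slideway, and leave the jar, the spool and the hammer where they are.

Things in the scene. Friction and masses are not known exactly. Their poses are not given: they have to be found in the camera images.
- hook: Loose flat blue steel pull hook, 300 g, 12 mm thick, lying flat. Origin on its underside below the grip; x points out of the mouth, z up. Shank from x = -34 mm, 34 mm wide. Two-jawed mouth: throat y = -8 to +8 mm, bottom of the bowl at x = 52 mm, lips flaring to about 32 mm apart, ending at x = 111 mm; 60 mm wide over the lips.
- grip (a point): Point on the hook in the middle of its upright black grip, 46 mm above the underside, above the hook's origin. The grip measures 36 mm along the hook's x, 22 mm across (pinch it along the hook's y) and runs from 12 to 70 mm above the underside, with an orange band near the top.
- bowl (a point): Point on the hook's underside at hook x = 67 mm, y = 0, middle of the space where a latched pin lies. Pin centre in hook x: 92 mm when it meets the latch, about 61 mm when the latch snaps shut behind it, 58 mm when bottomed in the bowl (so the latch shuts only in the last 3 mm), about 76 mm when the hook is pulled and the pin bears on the shut latch.
- latch (a joint): Red sprung latch of the hook, a bar 4 mm thick crossing the throat at hook x = 84 mm, hinged on the +y jaw; rad: 0 shut, swings inwards (to the bowl) up to 1.5; pushing it open takes about 4 to 12 N at the pin; its spring shuts it.
- slot (a point): Point 8 mm above the bench (level with the rest plate's top) at the middle of the draw pin's possible places; moves with the tray. x: the way the hook is pushed on; -x: the way the tray draws out. The upright brass pin (12 mm diameter, top 32 mm above the plate) is clamped at y = 0 anywhere from x = -16 to +16 mm: not measured, feel or see it. Pin and hook must not be pressed together with over 25 N.
- tray (a joint): Travel of the aluminium die tray, m: 0 fully in, 0.07 fully out, both rigid stops. Sliding it takes about 5 to 8 N; it stays where it is left. Tray fully in: its front wall, 30 mm high above the bench, stands 80 to 88 mm beyond the slot point; behind it lies a wooden die board with steel rules up to 36 mm high. The draw pin is part of the tray.
- shuttle: Fixed green slideway on the bench, which carries the tray and its pin, about 250 mm wide, 50 mm high at most, from 75 to 397 mm beyond its origin. Origin on the bench under the slot point with the tray fully in; x points the way the hook is pushed on, z up.
- plate: Fixed flat grey rest plate before the tray, 80 mm wide, 8 mm thick, with a black slot along its middle through which the tray's draw pin rises. Origin on the bench under the slot point with the tray fully in, x as the slideway; the plate reaches from x = -205 to +75 mm. The hook lies and slides on its top.
- jar: Bystander: closed amber jar, 60 mm diameter, 75 mm high; origin under its centre.
- spool: Bystander: orange thread spool, upright, 52 mm diameter, 60 mm high; origin under its centre.
- hammer: Bystander: hammer lying on the bench; origin under its middle.
Things that resemble listed ones, but are neither listed nor needed, are in the scene too. What is meant by the hook is not pink or white, and is the smaller of those in its own colour.

How it is judged:
On the way, in this order (a step that is already met when the one before it is completed fails the run):
1. the pin pushes the latch open (value of joint latch above 0.7 rad and contact force between hook and shuttle above 0.5 N and value of joint tray below 0.01 m).
2. the latch has snapped shut behind the pin, the tray still in (value of joint latch below 0.15 rad and x of bowl in the frame of slot between -0.0265 and 0.0265 m and y of bowl in the frame of slot between -0.013 and 0.013 m and z of bowl in the frame of slot below 0.008 m and value of joint tray below 0.01 m), for 0.2 s.
3. the hook draws the tray (value of joint latch below 0.15 rad and x of bowl in the frame of slot between -0.0265 and 0.0265 m and y of bowl in the frame of slot between -0.013 and 0.013 m and z of bowl in the frame of slot below 0.008 m and value of joint tray above 0.02 m and contact force between hook and shuttle above 1 N).
At the end, for the whole second after the job is handed in: The tray is drawn out at least 65 mm of its 70 mm; the hook lies flat on the plate (tilt under 0.12 rad, under 8 mm above it) with the pin behind the shut latch (latch under 0.15 rad; bowl point within 26.5 mm along and 13 mm across of the slot point), released and at rest (value of joint latch below 0.15 rad and x of bowl in the frame of slot between -0.0265 and 0.0265 m and y of bowl in the frame of slot between -0.013 and 0.013 m and z of bowl in the frame of slot below 0.008 m and value of joint tray above 0.065 m and angle between hook's own z axis and vertical below 0.12 rad and linear speed of hook below 0.01 m/s and contact force between the fingers and hook below 0.1 N); the robot touches nothing.
It fails at once if hook and pin (or tray) pressed together with more than 25 N (contact force between hook and shuttle above 25 N).
It fails at once if the gripper pushes on the tray or its slideway (contact force between any of the fingers, the arm and shuttle above 2 N).
It fails at once if the jar is disturbed (distance of jar from where it was at the start of the episode above 0.02 m).
It fails at once if the spool is disturbed (distance of spool from where it was at the start of the episode above 0.02 m).
It fails at once if the hammer is disturbed (distance of hammer from where it was at the start of the episode above 0.02 m).
It also fails if it takes over 64 s, if anything falls off the work surface, if the arm or the gripper's body presses on something with over 40 N, if the wrist force passes 120 N, or if a joint passes its speed limit or range.

### The arm

A 6-joint arm with a two-finger parallel gripper is mounted at the origin on the work surface. World frame = base frame: x ahead of the robot, y to its left, z up, the work surface at z = 0. Lengths are in m, angles in rad, forces in N, time in s.
With the tool pointing down it reaches from about 0.35 to 0.975 m from the base axis. Payload 4.9 kg.
Tool frame: the origin (TCP) lies on the mounting face of the last link; the fingertips stand 173 mm ahead of it and the grasp point (between the pads) lies 155 mm ahead of it; z points along the fingers, y is the line along which they close (so a half turn about z gives the same grasp; the last joint's range is limited). The gripper opens to 85 mm and grips with 20 to 120 N. Pads are 22 mm wide; open, the fingers measure 114 mm over their backs; the gripper's body (76 mm by 85 mm) begins 54 mm behind the grasp point. The pads swing forward as they close: fully open they stand 13 mm farther back than shut.
Start: joints at [1.177, 0.053, 1.613, -0, 1.476, -0.119], TCP at [0.17, 0.602, 0.405] pointing down, gripper open.
Joint ranges: [-3.01, 3.01], [-1.01, 2.22], [0.06, 2.58], [-1.02, 4.17], [0.09, 2.62], [-3.14, 3.14]. Speed limits (rad/s): [2.57, 2.57, 3.14, 3.14, 3.14, 3.14].

### API

Orientations are given as a rotation vector (axis times angle).
In Python, from station import monitor, eyes, finish_job gives the robot as it stands. The module is installed in compiled form; this text tells all that it offers.
- The arm moves only by the tool step_arm, never from a script. Its argument "commands" is a list of rows, each a list of 3 entries, a list of its own where there are three numbers: the opening in per cent of the stroke, from 0 (shut) to 100 (fully open), then the shift along the tool's x, y, z in mm, then the turn about the tool's z in degrees. In form: [[hand, [x, y, z], yaw], ...]. A call has 1 to 12 rows; each row is the pose to reach, as a shift and turn from the pose commanded when the call began, along the tool's axes at that moment; what a row does not reach only later rows make up. A row lasts 1/8 s, in which the tool goes at most 62.5 mm and 10.7 degrees, less where a joint would pass 70% of its speed; a pose out of reach is approached as far as the arm can. A call with a gripper value outside its range is refused whole. The fingers move at their own pace and stop on an object; "squeeze" is the grip in N (left out, the last holds). Time passes only in rows, so rows that repeat a pose let the fingers close. It gives the time, the measured TCP pose, the force, the opening and the grip force at its end, in the units of the state.
- monitor.get_obs(): the state, without advancing time (a new reading comes with each control period).
- eyes.get_image(name): name is "side" or "top" or "wrist"; returns the picture (480x640x3 uint8, red, green, blue); there is no depth.
- eyes.camera_info(name): a dict with "camera_matrix" (3x3 intrinsics, pixels), "extrinsics" (4x4, takes a point from camera to world coordinates). Camera axes: x right, y down, z forward; pixel columns grow to the right and rows downward; lengths in m; the calibration is good to about 2 mm. The wrist camera is an equidistant fisheye: a pixel r from the principal point sees the ray r / f radians off the axis. A picture is of the moment at which its call begins: read the wrist's pose just before it. camera_info takes no time and is no camera call; for the wrist camera it gives the pose at the moment of the call.
- finish_job(): hands the job in; it is judged then, once.
The state is a dict: "t": time; "q": joint angles; "dq": joint speeds; "effort": joint torques, N m; "tool_pos": TCP position; "tool_rot": TCP orientation; "contact_force": force on the tool from outside, world axes, zero at the start; "wrist_torque": the same for the moment, N m; "opening": finger opening in m; "grip_force": force on a finger pad.
Only numpy, scipy, OpenCV 4.12 (cv2) and the standard library are available. Lean on these libraries where they do the work, as an engineer would, in place of code of your own. Each camera call takes 0.05 s, during which the arm holds its last target. There are 200 camera calls.

## Working session

There is one attempt and no reset: what is moved stays moved. The work goes in short steps, Python scripts to look and compute and a tool call to move; the robot and the scene stay as the last step left them, time stands still between calls to the robot, and variables do not carry over. Pictures are saved under pics/ and viewed, at most 10 in all, crops included, and the job is handed in when it is done.

Besides the shell and the picture viewer there is one more tool, called after "Emit:" by a JSON object that holds its "fn" and its "kwargs", one argument or row to a line. step_arm: Moves the arm, as the interface text tells. Its arguments: {"type":"object","properties":{"commands":{"type":"array"},"squeeze":{"type":"number"}},"required":["commands"]}

```bash
mkdir -p pics
cat > h.py <<'E'
import numpy as np, cv2
from station import monitor, eyes, finish_job
from scipy.spatial.transform import Rotation as R
def save(n,f):
    im=eyes.get_image(n); cv2.imwrite('pics/'+f,im[:,:,::-1]); return im
def ray(n,u,v,info=None):
    i=info or eyes.camera_info(n); K=np.array(i['camera_matrix']);T=np.array(i['extrinsics'])
    x=(u-K[0,2])/K[0,0]; y=(v-K[1,2])/K[1,1]
    if n=='wrist':
        r=np.hypot(x,y)+1e-12; d=np.array([x/r*np.sin(r),y/r*np.sin(r),np.cos(r)])
    else: d=np.array([x,y,1.])
    return T[:3,3],T[:3,:3]@d
def onz(n,u,v,z,info=None):
    o,d=ray(n,u,v,info); return o+d*(z-o[2])/d[2]
E
python3 - <<'E'
from h import *
a=save('top','top0.png'); b=save('side','side0.png')
s=monitor.get_obs(); print(s['t'],s['tool_pos'],s['tool_rot'],s['opening'],s['contact_force'])
for n in('top','side','wrist'):
    i=eyes.camera_info(n);print(n,np.round(i['camera_matrix'],1).tolist(),np.round(i['extrinsics'],3).tolist())
E
```

```text
0.1 [0.16947815 0.60133453 0.40358943] [-4.30154853e-01 -3.11154536e+00  2.75397815e-03] 0.0852300651694423 [-0.51598209  0.12263935 -0.54228726]
top [[545.3, 0.0, 324.1], [0.0, 545.3, 248.5], [0.0, 0.0, 1.0]] [[0.051, -0.979, 0.2, 0.286], [-0.999, -0.05, 0.009, -0.057], [0.002, -0.2, -0.98, 1.384], [0.0, 0.0, 0.0, 1.0]]
side [[496.6, 0.0, 323.0], [0.0, 496.6, 244.1], [0.0, 0.0, 1.0]] [[0.945, -0.159, 0.287, 0.184], [-0.328, -0.498, 0.803, -1.051], [0.015, -0.852, -0.523, 0.7], [0.0, 0.0, 0.0, 1.0]]
wrist [[371.6, 0.0, 320.8], [0.0, 371.6, 238.9], [0.0, 0.0, 1.0]] [[0.273, 0.917, 0.29, 0.096], [0.962, -0.26, -0.083, 0.623], [-0.0, 0.302, -0.953, 0.372], [0.0, 0.0, 0.0, 1.0]]
```

View pics/top0.png

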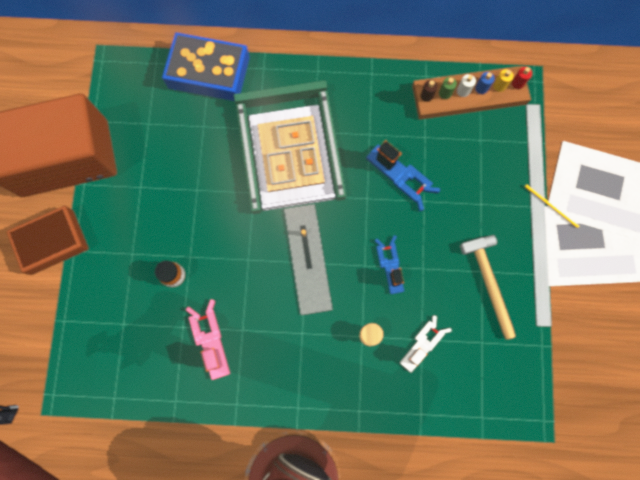

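View pics/side0.png

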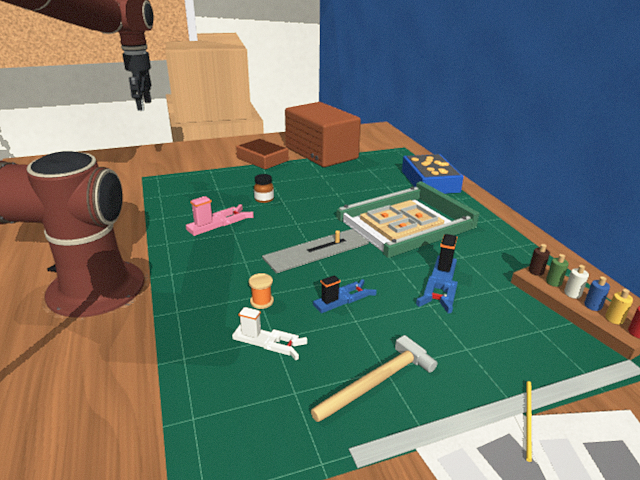

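The top view shows two blue hooks: the larger at about (403,175), the smaller at about (390,265). Pink (208,340) and white (425,345) are decoys. The smaller blue one fits; the plate runs (300,205)–(315,312) with the pin at about (303,232). I'll measure and confirm in a crop.

```bash
cat > m.py <<'E'
from h import *
im=cv2.imread('pics/top0.png'); hsv=cv2.cvtColor(im,cv2.COLOR_BGR2HSV)
def comp(m,u,v):
    n,l,s,c=cv2.connectedComponentsWithStats(m.astype(np.uint8))
    ys,xs=np.nonzero(l); i=np.argmin(np.hypot(xs-u,ys-v)); return l==l[ys[i],xs[i]]
H,S,V=[hsv[:,:,k].astype(int) for k in range(3)]
blue=(H>100)&(H<125)&(S>120)&(V>60)
for nm,(u,v) in {'small':(388,265),'big':(415,185)}.items():
    m=comp(blue,u,v); ys,xs=np.nonzero(m)
    P=np.array([onz('top',x,y,.010)[:2] for x,y in zip(xs,ys)],np.float32)
    r=cv2.minAreaRect(P); print(nm,len(P),r,cv2.boxPoints(r).round(3).tolist())
g=(S<50)&(V>60)&(V<190); w=np.zeros_like(g); w[203:320,275:340]=1
m=comp(g&w,310,290); ys,xs=np.nonzero(m)
P=np.array([onz('top',x,y,.008)[:2] for x,y in zip(xs,ys)],np.float32)
r=cv2.minAreaRect(P); print('plate',len(P),r,cv2.boxPoints(r).round(3).tolist())
c=cv2.resize(im[190:320,270:430],None,fx=4,fy=4,interpolation=cv2.INTER_CUBIC)
cs=cv2.imread('pics/side0.png')[215:320,255:415]
c2=cv2.resize(cs,None,fx=4,fy=4,interpolation=cv2.INTER_CUBIC)
cv2.imwrite('pics/c1.png',cv2.resize(np.vstack([c,c2]),None,fx=.63,fy=.63,interpolation=cv2.INTER_AREA))
E
python3 m.py
```

```text
small 568 ((0.5325350761413574, -0.2160339653491974), (0.1446819305419922, 0.053416281938552856), 12.608080863952637) [[0.4560000002384186, -0.20600000023841858], [0.46799999475479126, -0.257999986410141], [0.609000027179718, -0.22599999606609344], [0.597000002861023, -0.17399999499320984]]
big 1098 ((0.776270866394043, -0.2387155145406723), (0.20492348074913025, 0.0775657519698143), 49.43081283569336) [[0.6800000071525574, -0.29100000858306885], [0.7390000224113464, -0.34200000762939453], [0.871999979019165, -0.1860000044107437], [0.8130000233650208, -0.13600000739097595]]Traceback (most recent call last):
  File "m.py", line 14, in <module>
    P=np.array([onz('top',x,y,.008)[:2] for x,y in zip(xs,ys)],np.float32)
                ~~~^^^^^^^^^^^^^^^^
  File "h.py", line 14, in onz
    o,d=ray(n,u,v,info); return o+d*(z-o[2])/d[2]
        ~~~^^^^^^^^^^^^
  File "h.py", line 7, in ray
    i=info or eyes.camera_info(n); K=np.array(i['camera_matrix']);T=np.array(i['extrinsics'])
              ~~~~~~~~~~~~~~~~^^^
ValueError: time passes only in moves, steps and waits
```

```bash
sed -i "s/^def ray/_C={}\ndef ci(n):\n    if n not in _C: _C[n]=eyes.camera_info(n)\n    return _C[n]\ndef ray/; s/info or eyes.camera_info(n)/info or ci(n)/" h.py; python3 m.py; python3 -c "
from h import *;print(monitor.get_obs()['t'])"
```

```text
small 568 ((0.5325350761413574, -0.2160339653491974), (0.1446819305419922, 0.053416281938552856), 12.608080863952637) [[0.4560000002384186, -0.20600000023841858], [0.46799999475479126, -0.257999986410141], [0.609000027179718, -0.22599999606609344], [0.597000002861023, -0.17399999499320984]]
big 1098 ((0.776270866394043, -0.2387155145406723), (0.20492348074913025, 0.0775657519698143), 49.43081283569336) [[0.6800000071525574, -0.29100000858306885], [0.7390000224113464, -0.34200000762939453], [0.871999979019165, -0.1860000044107437], [0.8130000233650208, -0.13600000739097595]]
plate 3506 ((0.5421618223190308, 0.007214002311229706), (0.29018986225128174, 0.10302688926458359), 12.794848442077637) [[0.3889999985694885, 0.02500000037252903], [0.41200000047683716, -0.07500000298023224], [0.6949999928474426, -0.010999999940395355], [0.671999990940094, 0.09000000357627869]]
0.1
```

View pics/c1.png

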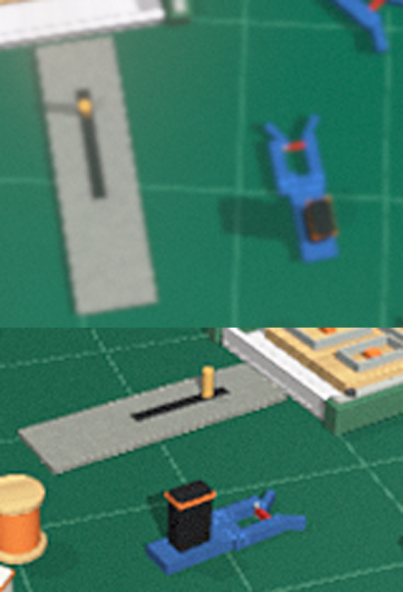

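The crop confirms the small blue hook with black grip, orange band and red latch (grip top at about (397,276) in the top image), and shows the pin at about (304,232) in the black slot.

Run:
```python
from h import *
c=lambda u,v,z:onz('top',270+u/2.52,190+v/2.52,z)
nl,nr,fl,fr=[c(*p,.008)[:2] for p in((77,315),(158,302),(37,45),(113,38))]
print('plate',nl,nr,fl,fr,'yaw',[np.degrees(np.arctan2(*(b-a)[::-1])) for a,b in((nl,fl),(nr,fr))],np.degrees(np.arctan2((nl-nr)[0]*-1,(nl-nr)[1])))
for p,z in(((85,104),.04),((86,113),.008),((88,92),.008),((100,198),.008)): print(p,c(*p,z))
# side view pin: crop starts y=130*2.52
cs=lambda u,v,z:onz('side',255+u/2.52,215+(v-327.6)/2.52,z)
print('side pin top',cs(208,368,.04),'base',cs(208,397,.008))
print('grip top',c(320,217,.07))
print('side grip', cs(190,488,.07))
print('jar',onz('top',170,273,.075),'spool',onz('top',372,335,.06))
s=monitor.get_obs();Rm=R.from_rotvec(s['tool_rot']).as_matrix();print(Rm.round(3),s['q'].round(3),s['t'])
```

```text
plate [0.39326585 0.00522127] [ 0.41032624 -0.07480565] [0.66958439 0.06334264] [ 0.6811777  -0.01498533] yaw [np.float64(11.87854122292841), np.float64(12.454423271320243)] 12.034342441377321
(85, 104) [0.60187171 0.00836227 0.04      ]
(86, 113) [0.5999593  0.00834488 0.008     ]
(88, 92) [0.62222088 0.00758545 0.008     ]
(100, 198) [ 0.51241317 -0.01100599  0.008     ]
side pin top [0.60449457 0.01322892 0.04      ] base [0.60322539 0.00704988 0.008     ]
grip top [ 0.49459746 -0.22637001  0.07      ]
side grip [ 0.49754616 -0.22503347  0.07      ]
jar [0.4731051  0.32456518 0.075     ] spool [ 0.35030463 -0.17125408  0.06      ]
[[-0.962  0.271 -0.001]
 [ 0.271  0.962 -0.002]
 [ 0.    -0.002 -1.   ]] [ 1.177  0.053  1.614 -0.     1.476 -0.119] 0.1
```

Emit:
{"fn": "step_arm", "kwargs": {
  "commands": [
    [100,[-47,-39,0],10],
    [100,[-95,-78,0],20],
    [100,[-142,-116,0],30],
    [100,[-189,-155,0],40],
    [100,[-237,-194,0],50],
    [100,[-284,-233,0],60],
    [100,[-331,-271,0],70],
    [100,[-379,-310,0],80],
    [100,[-400,-363,0],90],
    [100,[-422,-416,0],100],
    [100,[-443,-469,0],110],
    [100,[-465,-522,0],120]
  ]
}}

```text
t: 1.6
tool_pos: [0.4751, -0.0289, 0.4044]
tool_rot: [-2.913, -1.175, -0.0]
contact_force: [1.1, 0.4, 0.5]
opening: 0.0854
grip_force: 0.0
```

```bash
cat > d.py <<'E'
from h import *
import sys
# usage: d.py x y z yaw(tool x world deg) -> shift in tool axes mm, turn deg
s=monitor.get_obs();Rm=R.from_rotvec(s['tool_rot']).as_matrix();p=np.array(s['tool_pos'])
x,y,z,w=map(float,sys.argv[1:5])
yaw=np.degrees(np.arctan2(Rm[1,0],Rm[0,0]))
print('t',s['t'],'p',p.round(4),'yaw',yaw.round(2),'q',s['q'].round(2),'F',s['contact_force'].round(2))
print('shift',(1000*Rm.T@(np.array([x,y,z])-p)).round(1),'turn',round((yaw-w+180)%360-180,2))
E
python3 d.py .496 -.2255 .36 12.6
```

```text
t 1.6 p [ 0.4751 -0.0289  0.4044] yaw 43.92 q [-0.22 -0.32  1.95  0.    1.51  0.59] F [1.05 0.38 0.53]
shift [-121.4  156.1   44.3] turn 31.32
```

Emit:
{"fn": "step_arm", "kwargs": {
  "commands": [
    [100,[-40,52,15],10],
    [100,[-80,104,30],20],
    [100,[-121,156,44],31.3],
    [100,[-121,156,44],31.3],
    [100,[-121,156,44],31.3],
    [100,[-121,156,44],31.3]
  ]
}}

```text
t: 2.35
tool_pos: [0.4978, -0.222, 0.361]
tool_rot: [-3.121, -0.358, -0.0]
contact_force: [0.5, 0.8, 0.4]
opening: 0.0858
grip_force: 0.0
```

```bash
python3 d.py .496 -.2255 .36 12.6
python3 - <<'E'
from h import *
i=ci('wrist'); im=save('wrist','w0.png'); np.savez('w0.npz',K=i['camera_matrix'],T=i['extrinsics'])
E
```

```text
t 2.35 p [ 0.4978 -0.222   0.361 ] yaw 13.08 q [-0.56 -0.11  1.84  0.    1.41  0.79] F [0.55 0.8  0.43]
shift [-2.5  3.   1. ] turn 0.48
```

View pics/w0.png

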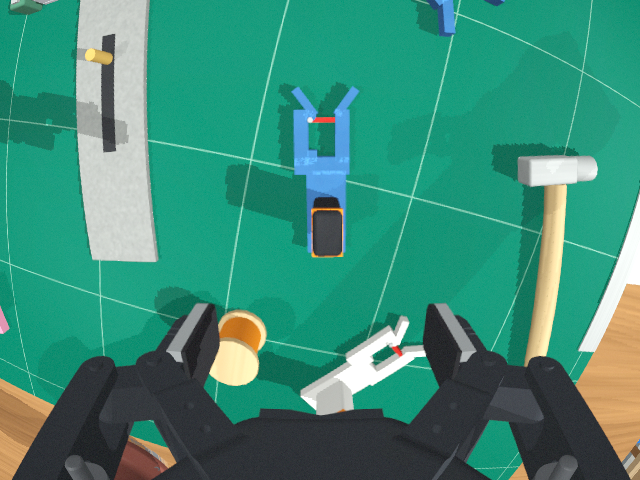

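The wrist view shows the hook straight ahead: lips at (295,90)/(355,90), latch (323,120), grip top (327,233); the plate lies left of it with the pin base at about (110,57). The spool (238,350) and white hook are nearer me.

Run:
```python
from h import *
z=np.load('w0.npz');I={'camera_matrix':z['K'],'extrinsics':z['T']}
im=cv2.imread('pics/w0.png');hsv=cv2.cvtColor(im,cv2.COLOR_BGR2HSV);H,S,V=[hsv[:,:,k].astype(int) for k in range(3)]
b=((H>100)&(H<125)&(S>100)&(V>70));b[:, :270]=0;b[:,380:]=0;b[:70]=0;b[270:]=0
ys,xs=np.nonzero(b);P=np.array([onz('wrist',x,y,.012,I)[:2] for x,y in zip(xs,ys)],np.float32)
r=cv2.minAreaRect(P);B=cv2.boxPoints(r);print(len(P),r,B.round(4).tolist())
f=lambda u,v,h:onz('wrist',u,v,h,I)
L=[f(294.5,112,.012),f(294.5,174,.012)];Q=[f(349.5,110,.012),f(349,174,.012)]
for a,c in(L,Q): print('jaw',a,c,np.degrees(np.arctan2((a-c)[1],(a-c)[0])))
print('grip top',[f(u,v,.07) for u,v in((327,233),(312.5,210),(342.5,210),(312.5,256),(342.5,256))])
print('pin base',f(111,57,.008),'pin top',f(88,55,.04))
pl=[f(u,v,.008) for u,v in((93,261),(157,261),(80,80),(148,100))]
print('plate',pl)
print('slot',f(109,36,.008),f(110,151,.008))
```

```text
4114 ((0.5363191962242126, -0.2154185026884079), (0.14459726214408875, 0.05521848052740097), 13.184775352478027) [[0.4596000015735626, -0.20499999821186066], [0.4722000062465668, -0.2587999999523163], [0.6129999756813049, -0.22579999268054962], [0.6003999710083008, -0.1720000058412552]]
jaw [ 0.58001284 -0.17884846  0.012     ] [ 0.52803793 -0.19033326  0.012     ] 12.460313712663135
jaw [ 0.59208229 -0.22339183  0.012     ] [ 0.53857134 -0.23586865  0.012     ] 13.124807158622307
grip top [array([ 0.49948503, -0.22479138,  0.07      ]), array([ 0.51385515, -0.2107571 ,  0.07      ]), array([ 0.5187088 , -0.23166163,  0.07      ]), array([ 0.47972946, -0.21839973,  0.07      ]), array([ 0.48473985, -0.24011152,  0.07      ])]
pin base [0.60577408 0.00764533 0.008     ] pin top [0.6032435  0.01269585 0.04      ]
plate [array([0.39632898, 0.00509707, 0.008     ]), array([ 0.41606594, -0.07267602,  0.008     ]), array([0.58094743, 0.0409379 , 0.008     ]), array([ 0.56871739, -0.04271949,  0.008     ])]
slot [0.62647583 0.01556336 0.008     ] [ 0.51559952 -0.00885592  0.008     ]
```

Emit:
{"fn": "step_arm", "kwargs": {
  "commands": [
    [100,[0,2.5,40],0.2],
    [100,[0,2.5,80],0.2],
    [100,[0,2.5,120],0.2],
    [100,[0,2.5,145],0.2],
    [100,[0,2.5,162],0.2],
    [100,[0,2.5,162],0.2],
    [100,[0,2.5,162],0.2]
  ]
}}

```text
t: 3.28
tool_pos: [0.499, -0.2257, 0.2002]
tool_rot: [3.12, 0.35, 0.003]
contact_force: [0.4, 0.3, 0.6]
opening: 0.0856
grip_force: 0.0
```

```bash
python3 d.py .4985 -.2245 .199 12.9
python3 - <<'E'
from h import *
i=ci('wrist'); im=save('wrist','w1.png'); np.savez('w1.npz',K=i['camera_matrix'],T=i['extrinsics'])
E
```

```text
t 3.275 p [ 0.499  -0.2257  0.2002] yaw 12.79 q [-0.56  0.09  1.94  0.    1.11  0.79] F [0.41 0.26 0.56]
shift [-0.2 -1.3  1.2] turn -0.11
```

View pics/w1.png

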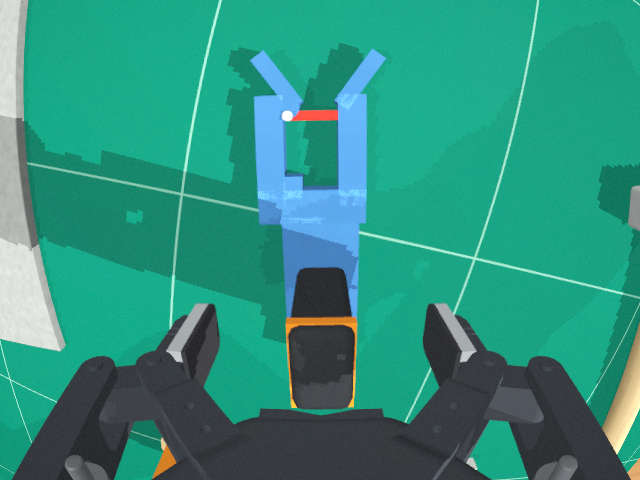

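The fingers straddle the grip symmetrically (grip top at (321,365), hook axis at column ~320). Closing.

Emit:
{"fn": "step_arm", "kwargs": {
  "commands": [
    [40,[0,-1,1],0],
    [0,[0,-1,1],0],
    [0,[0,-1,1],0],
    [0,[0,-1,1],0],
    [0,[0,-1,1],0],
    [0,[0,-1,1],0],
    [0,[0,-1,1],0],
    [0,[0,-1,1],0]
  ],
  "squeeze": 50
}}

```text
t: 4.32
tool_pos: [0.4982, -0.2249, 0.198]
tool_rot: [3.121, 0.349, 0.001]
contact_force: [0.3, -2.2, 1.8]
opening: 0.0213
grip_force: 49.9
```

Emit:
{"fn": "step_arm", "kwargs": {
  "commands": [
    [0,[0,0,-25],0],
    [0,[0,0,-60],0],
    [0,[1,-15,-75],0],
    [0,[4,-50,-75],0.2],
    [0,[8,-90,-75],0.3],
    [0,[12,-130,-75],0.5],
    [0,[16,-165,-75],0.5],
    [0,[18,-190,-75],0.5],
    [0,[19,-206,-75],0.5],
    [0,[19,-206,-75],0.5],
    [0,[19,-206,-75],0.5],
    [0,[19,-206,-75],0.5]
  ]
}}

```text
t: 5.82
tool_pos: [0.4712, -0.0203, 0.2727]
tool_rot: [3.124, 0.334, -0.0]
contact_force: [0.4, -0.7, -3.0]
opening: 0.0217
grip_force: 49.8
```

```bash
python3 d.py .471 -.020 .208 12.3
python3 - <<'E'
from h import *
i=ci('wrist'); im=save('wrist','w2.png'); np.savez('w2.npz',K=i['camera_matrix'],T=i['extrinsics'])
E
```

```text
t 5.825 p [ 0.4712 -0.0203  0.2727] yaw 12.19 q [-0.2  -0.2   2.08 -0.    1.26  1.16] F [ 0.41 -0.75 -3.03]
shift [-0.2 -0.3 64.7] turn -0.11
```

View pics/w2.png

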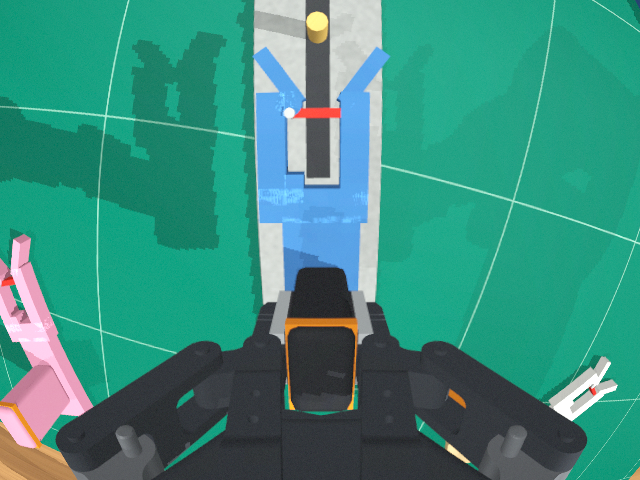

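The hook is held level and over the plate; the pin top is at (317,22), throat between columns 305 and 340 (centre about 322), slot centre about 317.

Run:
```python
from h import *
z=np.load('w2.npz');I={'camera_matrix':z['K'],'extrinsics':z['T']}
s=monitor.get_obs();Rm=R.from_rotvec(s['tool_rot']).as_matrix();p=s['tool_pos']
im=cv2.imread('pics/w2.png');hsv=cv2.cvtColor(im,cv2.COLOR_BGR2HSV);H,S,V=[hsv[:,:,k].astype(int) for k in range(3)]
f=lambda u,v,h:(1000*Rm.T@(onz('wrist',u,v,h,I)-p)).round(1)
y=((H>15)&(H<32)&(S>100)&(V>90));y[60:]=0;y[:,:290]=0;y[:,350:]=0
ys,xs=np.nonzero(y);print('pin mask',xs.min(),xs.max(),ys.min(),ys.max())
print('pin top',f(317,22,.04))
zt=p[2]-.198+.012
b=((H>100)&(H<125)&(S>100)&(V>70))
for r in(60,70,80,90,100,130,160,180,200,215,240,260):
    x=np.nonzero(b[r])[0]; x=x[(x>200)&(x<450)]
    g=np.split(x,np.nonzero(np.diff(x)>3)[0]+1)
    print(r,[(int(k[0]),int(k[-1])) for k in g if len(k)>3],f(x[0],r,zt),f(x[-1],r,zt))
    d=np.nonzero((V[r]<70)&(np.abs(np.arange(640)-317)<30))[0]
    if len(d) and r<180: print('   slot',d[0],d[-1],f((d[0]+d[-1])/2,r,.008))
```

```text
pin mask 306 328 11 42
pin top [135.4  -3.1 232.7]
60 [(256, 275), (366, 386)] [106.2 -27.6 186. ] [106.1  25.6 186. ]
70 [(264, 283), (358, 378)] [101.7 -24.3 186. ] [101.7  22.2 186. ]
80 [(271, 291), (351, 370)] [ 97.4 -21.4 186. ] [ 97.3  18.9 186. ]
90 [(279, 298), (343, 363)] [ 93.  -18.1 186. ] [ 93.   16.1 186. ]
100 [(256, 305), (337, 369)] [ 89.2 -27.7 186. ] [ 88.9  18.6 186. ]
130 [(257, 286), (340, 368)] [ 76.6 -27.4 186. ] [ 76.4  18.3 186. ]
160 [(258, 287), (340, 368)] [ 64.  -27.3 186. ] [ 63.8  18.5 186. ]
180 [(258, 303), (339, 367)] [ 55.5 -27.6 186. ] [ 55.4  18.2 186. ]
200 [(259, 367)] [ 46.9 -27.5 186. ] [ 46.8  18.4 186. ]
215 [(260, 366)] [ 40.3 -27.3 186. ] [ 40.2  18.2 186. ]
240 [(283, 359)] [ 29.  -17.7 186. ] [ 29.   15.5 186. ]
260 [(284, 358)] [ 19.7 -17.5 186. ] [ 19.6  15.3 186. ]
```

Emit:
{"fn": "step_arm", "kwargs": {
  "commands": [
    [0,[0,-2,25],0],
    [0,[0,-2,45],0],
    [0,[0,-2,58],0],
    [0,[0,-2,63],0],
    [0,[0,-2,64.5],0],
    [0,[0,-2,65],0],
    [0,[0,-2,65],0],
    [0,[0,-2,65],0]
  ]
}}

```text
t: 6.88
tool_pos: [0.4708, -0.0176, 0.2081]
tool_rot: [3.123, 0.335, 0.001]
contact_force: [0.8, 0.6, -2.9]
opening: 0.0211
grip_force: 49.8
```

Emit:
{"fn": "step_arm", "kwargs": {
  "commands": [
    [0,[0,0,0.7],0],
    [0,[0,0,0.7],0]
  ]
}}

```text
t: 7.12
tool_pos: [0.4706, -0.0176, 0.207]
tool_rot: [-3.124, -0.335, 0.0]
contact_force: [-0.0, -0.0, -4.1]
opening: 0.0213
grip_force: 49.8
```

Emit:
{"fn": "step_arm", "kwargs": {
  "commands": [
    [0,[0,0,0.7],0],
    [0,[0,0,0.7],0]
  ]
}}

```text
t: 7.38
tool_pos: [0.4706, -0.0176, 0.2062]
tool_rot: [-3.124, -0.335, 0.0]
contact_force: [-0.1, 1.1, -3.2]
opening: 0.0217
grip_force: 49.8
```

Emit:
{"fn": "step_arm", "kwargs": {
  "commands": [
    [0,[0,0,0.7],0],
    [0,[0,0,0.7],0]
  ]
}}

```text
t: 7.62
tool_pos: [0.4708, -0.0176, 0.206]
tool_rot: [3.124, 0.335, 0.0]
contact_force: [-2.5, -0.3, 0.8]
opening: 0.0215
grip_force: 50.3
```

Emit:
{"fn": "step_arm", "kwargs": {
  "commands": [
    [0,[0,0,0.5],0],
    [0,[0,0,0.5],0]
  ]
}}

```text
t: 7.88
tool_pos: [0.4709, -0.0177, 0.206]
tool_rot: [-3.124, -0.335, 0.001]
contact_force: [-5.3, 0.4, 6.0]
opening: 0.0215
grip_force: 51.2
```

Emit:
{"fn": "step_arm", "kwargs": {
  "commands": [
    [0,[0,0,-0.7],0],
    [0,[4,0,-0.7],0],
    [0,[8,0,-0.7],0],
    [0,[13,0,-0.7],0],
    [0,[18,0,-0.7],0],
    [0,[22,0,-0.7],0],
    [0,[25,0,-0.7],0],
    [0,[25,0,-0.7],0],
    [0,[25,0,-0.7],0]
  ]
}}

```text
t: 9.0
tool_pos: [0.4955, -0.0123, 0.206]
tool_rot: [3.124, 0.335, 0.003]
contact_force: [0.7, 0.3, 1.8]
opening: 0.0213
grip_force: 50.6
```

Run:
```python
from h import *
i=ci('wrist'); s=monitor.get_obs(); im=save('wrist','w3.png')
Rm=R.from_rotvec(s['tool_rot']).as_matrix();p=s['tool_pos'];print(s['contact_force'].round(1),(Rm.T@s['contact_force']).round(1),s['t'])
im=im[:,:,::-1].copy();hsv=cv2.cvtColor(im,cv2.COLOR_BGR2HSV);H,S,V=[hsv[:,:,k].astype(int) for k in range(3)]
f=lambda u,v,h:(1000*Rm.T@(onz('wrist',u,v,h,i)-p)).round(1)
zt=.020;b=((H>100)&(H<125)&(S>100)&(V>70))
for r in(65,75,85):
    x=np.nonzero(b[r])[0]; x=x[(x>200)&(x<450)];print(r,x[0],x[-1],f(x[0],r,zt),f(x[-1],r,zt))
cv2.imwrite('pics/c3.png',cv2.resize(im[0:260,200:440],None,fx=2,fy=2,interpolation=cv2.INTER_CUBIC))
```

```text
[0.7 0.3 1.8] [ 0.8 -0.1 -1.8] 9.0
65 260 382 [104.  -25.9 186.2] [104.   24.  186.2]
75 267 374 [ 99.6 -23.  186.2] [ 99.5  20.6 186.2]
85 275 367 [ 95.3 -19.8 186.2] [ 95.2  17.7 186.2]
```

View pics/c3.png

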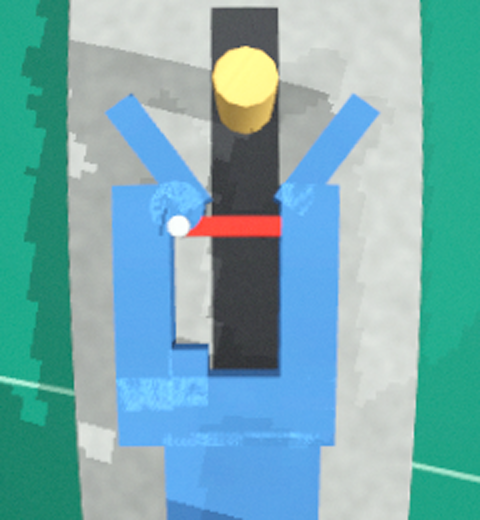

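The pin (crop (245,85)) is dead centre of the mouth, just past the lips; the slot lines up with the throat. Pushing on.

Emit:
{"fn": "step_arm", "kwargs": {
  "commands": [
    [0,[3,0,0],0],
    [0,[6,0,0],0],
    [0,[9,0,0],0],
    [0,[12,0,0],0],
    [0,[14,0,0],0],
    [0,[14,0,0],0]
  ]
}}

```text
t: 9.8
tool_pos: [0.5087, -0.0094, 0.206]
tool_rot: [3.124, 0.335, -0.001]
contact_force: [-3.1, -0.2, 5.3]
opening: 0.0216
grip_force: 51.0
```

Emit:
{"fn": "step_arm", "kwargs": {
  "commands": [
    [0,[1,0,0],0],
    [0,[2,0,0],0],
    [0,[3,0,0],0],
    [0,[4,0,0],0]
  ]
}}

```text
t: 10.3
tool_pos: [0.5124, -0.0086, 0.206]
tool_rot: [3.123, 0.335, -0.003]
contact_force: [-6.5, -0.6, 6.3]
opening: 0.0214
grip_force: 51.2
```

Emit:
{"fn": "step_arm", "kwargs": {
  "commands": [
    [0,[1,0,0],0],
    [0,[2,0,0],0],
    [0,[3,0,0],0],
    [0,[4,0,0],0]
  ]
}}

```text
t: 10.8
tool_pos: [0.5158, -0.0079, 0.206]
tool_rot: [3.123, 0.336, -0.007]
contact_force: [-11.7, -2.0, 11.2]
opening: 0.0216
grip_force: 51.7
```

Emit:
{"fn": "step_arm", "kwargs": {
  "commands": [
    [0,[1,0,0],0],
    [0,[2,0,0],0],
    [0,[3,0,0],0],
    [0,[4,0,0],0]
  ]
}}

```text
t: 11.3
tool_pos: [0.5194, -0.0071, 0.206]
tool_rot: [3.123, 0.336, -0.009]
contact_force: [-13.1, -2.6, 12.5]
opening: 0.0214
grip_force: 52.0
```

Emit:
{"fn": "step_arm", "kwargs": {
  "commands": [
    [0,[0,0,-0.8],0],
    [0,[1,0,-0.8],0],
    [0,[2,0,-0.8],0],
    [0,[3,0,-0.8],0]
  ]
}}

```text
t: 11.8
tool_pos: [0.522, -0.0065, 0.2061]
tool_rot: [3.123, 0.336, -0.011]
contact_force: [-13.0, -2.7, 9.8]
opening: 0.0212
grip_force: 51.5
```

Emit:
{"fn": "step_arm", "kwargs": {
  "commands": [
    [0,[1,0,0],0],
    [0,[2,0,0],0],
    [0,[3,0,0],0],
    [0,[4,0,0],0]
  ]
}}

```text
t: 12.3
tool_pos: [0.5258, -0.0055, 0.2061]
tool_rot: [-3.123, -0.336, 0.012]
contact_force: [-14.7, -2.5, 11.3]
opening: 0.0214
grip_force: 51.7
```

Emit:
{"fn": "step_arm", "kwargs": {
  "commands": [
    [0,[1,0,0],0],
    [0,[2,0,0],0],
    [0,[3,0,0],0],
    [0,[4,0,0],0]
  ]
}}

```text
t: 12.8
tool_pos: [0.5298, -0.0043, 0.206]
tool_rot: [-3.123, -0.336, 0.01]
contact_force: [-11.5, 0.1, 9.5]
opening: 0.0218
grip_force: 51.5
```

Emit:
{"fn": "step_arm", "kwargs": {
  "commands": [
    [0,[1,0,0],0],
    [0,[2,0,0],0],
    [0,[3,0,0],0]
  ]
}}

```text
t: 13.18
tool_pos: [0.5326, -0.0036, 0.2061]
tool_rot: [-3.122, -0.336, 0.011]
contact_force: [-13.2, 0.7, 9.8]
opening: 0.0216
grip_force: 51.7
```

Emit:
{"fn": "step_arm", "kwargs": {
  "commands": [
    [0,[1,0,-0.4],0],
    [0,[2,0,-0.4],0],
    [0,[3,0,-0.4],0]
  ]
}}

```text
t: 13.55
tool_pos: [0.5356, -0.0028, 0.2061]
tool_rot: [-3.122, -0.336, 0.01]
contact_force: [-11.7, 0.8, 7.5]
opening: 0.0214
grip_force: 51.3
```

Emit:
{"fn": "step_arm", "kwargs": {
  "commands": [
    [0,[1,0,0],0],
    [0,[2,0,0],0],
    [0,[3,0,0],0]
  ]
}}

```text
t: 13.92
tool_pos: [0.5386, -0.0021, 0.2061]
tool_rot: [-3.122, -0.336, 0.009]
contact_force: [-9.4, 2.0, 6.9]
opening: 0.0217
grip_force: 51.2
```

Emit:
{"fn": "step_arm", "kwargs": {
  "commands": [
    [0,[0.5,0,0],0],
    [0,[1,0,0],0],
    [0,[1.5,0,0],0]
  ]
}}

```text
t: 14.3
tool_pos: [0.5401, -0.0017, 0.2061]
tool_rot: [-3.122, -0.336, 0.009]
contact_force: [-9.6, 0.7, 5.8]
opening: 0.0218
grip_force: 51.1
```

Emit:
{"fn": "step_arm", "kwargs": {
  "commands": [
    [0,[0.5,0,0],0],
    [0,[1,0,0],0],
    [0,[1,0,0],0]
  ]
}}

```text
t: 14.68
tool_pos: [0.5413, -0.0015, 0.2061]
tool_rot: [-3.122, -0.336, 0.007]
contact_force: [-8.0, 2.1, 4.9]
opening: 0.0215
grip_force: 50.9
```

Emit:
{"fn": "step_arm", "kwargs": {
  "commands": [
    [0,[0.5,0,0],0],
    [0,[1,0,0],0],
    [0,[1,0,0],0]
  ]
}}

```text
t: 15.05
tool_pos: [0.5424, -0.0013, 0.2061]
tool_rot: [-3.122, -0.336, 0.006]
contact_force: [-7.0, 2.5, 3.1]
opening: 0.0214
grip_force: 50.8
```

```bash
cat > l.py <<'E'
from h import *
import sys
i=ci('wrist'); s=monitor.get_obs(); im=save('wrist',sys.argv[1])
hsv=cv2.cvtColor(im,cv2.COLOR_RGB2HSV);H,S,V=[hsv[:,:,k].astype(int) for k in range(3)]
m=((H<8)|(H>172))&(S>150)&(V>120);m[:60]=0;m[230:]=0;m[:,:250]=0;m[:,390:]=0
ys,xs=np.nonzero(m);print('red',len(xs),xs.min(),xs.max(),ys.min(),ys.max())
m=(H>15)&(H<32)&(S>100)&(V>90);m[230:]=0;m[:,:270]=0;m[:,370:]=0
ys,xs=np.nonzero(m);print('pin',len(xs),xs.min(),xs.max(),ys.min(),ys.max(),s['t'],s['contact_force'].round(1))
E
python3 l.py l1.png
```

```text
red 459 286 311 115 162
pin 914 310 341 144 181 15.05 [-7.   2.5  3.1]
```

Emit:
{"fn": "step_arm", "kwargs": {
  "commands": [
    [0,[0.5,0,0],0],
    [0,[0.8,0,0],0],
    [0,[0.8,0,0],0]
  ]
}}

```text
t: 15.48
tool_pos: [0.5433, -0.001, 0.2061]
tool_rot: [-3.121, -0.336, 0.005]
contact_force: [-5.2, 2.1, 3.1]
opening: 0.0217
grip_force: 50.7
```

Emit:
{"fn": "step_arm", "kwargs": {
  "commands": [
    [0,[0.4,0,0],0],
    [0,[0.8,0,0],0],
    [0,[0.8,0,0],0]
  ]
}}

```text
t: 15.85
tool_pos: [0.5442, -0.0008, 0.206]
tool_rot: [-3.121, -0.336, 0.004]
contact_force: [-3.8, 3.0, 1.8]
opening: 0.0209
grip_force: 50.5
```

```bash
python3 l.py l2.png
```

```text
red 460 287 313 115 161
pin 920 310 341 149 186 15.85 [-3.8  3.   1.8]
```

Emit:
{"fn": "step_arm", "kwargs": {
  "commands": [
    [0,[0.4,0,0],0],
    [0,[0.8,0,0],0],
    [0,[0.8,0,0],0]
  ]
}}

```text
t: 16.27
tool_pos: [0.5456, -0.0014, 0.2062]
tool_rot: [3.123, 0.335, -0.001]
contact_force: [-0.2, 0.4, -3.8]
opening: 0.0217
grip_force: 49.9
```

Emit:
{"fn": "step_arm", "kwargs": {
  "commands": [
    [0,[0.4,0,0],0],
    [0,[0.8,0,0],0],
    [0,[0.8,0,0],0]
  ]
}}

```text
t: 16.65
tool_pos: [0.5466, -0.0012, 0.2069]
tool_rot: [3.124, 0.335, -0.0]
contact_force: [0.5, 0.4, -3.7]
opening: 0.0215
grip_force: 49.9
```

```bash
python3 l.py l3.png
```

```text
red 383 294 339 108 117
pin 930 307 338 155 192 16.65 [ 0.5  0.4 -3.7]
```

The latch has snapped shut (red bar horizontal again, rows 108–117, behind the pin at rows 155–192) and the force is gone. Wait a moment, then draw.

Emit:
{"fn": "step_arm", "kwargs": {
  "commands": [
    [0,[0,0,0.8],0],
    [0,[0,0,0.8],0],
    [0,[0,0,0.8],0],
    [0,[-2,0,0.8],0],
    [0,[-5,0,0.8],0],
    [0,[-8,0,0.8],0],
    [0,[-11,0,0.8],0],
    [0,[-13,0,0.8],0],
    [0,[-15,0,0.8],0],
    [0,[-16,0,0.8],0],
    [0,[-17,0,0.8],0],
    [0,[-18,0,0.8],0]
  ]
}}

```text
t: 18.2
tool_pos: [0.5294, -0.0049, 0.2064]
tool_rot: [-3.124, -0.335, -0.004]
contact_force: [4.9, 1.8, -6.8]
opening: 0.0211
grip_force: 49.5
```

Emit:
{"fn": "step_arm", "kwargs": {
  "commands": [
    [0,[-1,0,0],0],
    [0,[-3,0,0],0],
    [0,[-5,0,0],0],
    [0,[-8,0,0],0],
    [0,[-11,0,0],0],
    [0,[-14,0,0],0],
    [0,[-17,0,0],0],
    [0,[-20,0,0],0]
  ]
}}

```text
t: 19.2
tool_pos: [0.51, -0.0091, 0.2066]
tool_rot: [3.124, 0.335, 0.005]
contact_force: [4.6, 1.3, -6.1]
opening: 0.0217
grip_force: 49.4
```

```bash
python3 l.py l4.png;python3 d.py .5466 -.0012 .206 12.3
```

```text
red 397 293 339 107 117
pin 842 306 338 116 147 19.2 [ 4.6  1.3 -6.1]
t 19.25 p [ 0.5097 -0.0092  0.2066] yaw 12.25 q [-0.16 -0.01  2.03  0.    1.12  1.19] F [ 4.79  1.54 -5.4 ]
shift [37.7  0.1  0.6] turn -0.05
```

Emit:
{"fn": "step_arm", "kwargs": {
  "commands": [
    [0,[-2,0,0],0],
    [0,[-5,0,0],0],
    [0,[-8,0,0],0],
    [0,[-12,0,0],0],
    [0,[-16,0,0],0],
    [0,[-20,0,0],0],
    [0,[-24,0,0],0],
    [0,[-28,0,0],0],
    [0,[-32,0,0],0],
    [0,[-36,0,0],0],
    [0,[-39,0,0],0],
    [0,[-41,0,0],0]
  ]
}}

```text
t: 20.75
tool_pos: [0.4698, -0.0179, 0.2067]
tool_rot: [3.123, 0.335, 0.004]
contact_force: [4.9, 1.1, -5.5]
opening: 0.0216
grip_force: 49.5
```

Emit:
{"fn": "step_arm", "kwargs": {
  "commands": [
    [0,[-1,0,0],0],
    [0,[-2,0,0],0],
    [0,[-3,0,0],0]
  ]
}}

```text
t: 21.12
tool_pos: [0.467, -0.0185, 0.2067]
tool_rot: [3.123, 0.335, 0.003]
contact_force: [5.1, 0.8, -5.7]
opening: 0.0213
grip_force: 49.5
```

Emit:
{"fn": "step_arm", "kwargs": {
  "commands": [
    [0,[-0.5,0,0],0],
    [0,[-1,0,0],0],
    [0,[-1.5,0,0],0]
  ]
}}

```text
t: 21.5
tool_pos: [0.4654, -0.0189, 0.2066]
tool_rot: [3.123, 0.335, 0.003]
contact_force: [5.7, 0.8, -5.4]
opening: 0.0218
grip_force: 49.5
```

Emit:
{"fn": "step_arm", "kwargs": {
  "commands": [
    [0,[-0.5,0,0],0],
    [0,[-1,0,0],0],
    [0,[-1.5,0,0],0]
  ]
}}

```text
t: 21.88
tool_pos: [0.464, -0.0192, 0.2067]
tool_rot: [3.123, 0.335, 0.003]
contact_force: [5.4, -0.3, -5.6]
opening: 0.0217
grip_force: 49.5
```

Emit:
{"fn": "step_arm", "kwargs": {
  "commands": [
    [0,[-0.5,0,0],0],
    [0,[-1,0,0],0],
    [0,[-1,0,0],0]
  ]
}}

```text
t: 22.25
tool_pos: [0.463, -0.0194, 0.2066]
tool_rot: [3.123, 0.335, 0.003]
contact_force: [5.3, 1.4, -4.3]
opening: 0.0216
grip_force: 49.5
```

Emit:
{"fn": "step_arm", "kwargs": {
  "commands": [
    [0,[-0.5,0,0],0],
    [0,[-1,0,0],0],
    [0,[-1,0,0],0]
  ]
}}

```text
t: 22.62
tool_pos: [0.4619, -0.0196, 0.2066]
tool_rot: [3.123, 0.335, 0.002]
contact_force: [5.2, 1.2, -4.6]
opening: 0.0216
grip_force: 49.5
```

Emit:
{"fn": "step_arm", "kwargs": {
  "commands": [
    [0,[-0.4,0,0],0],
    [0,[-0.8,0,0],0],
    [0,[-0.8,0,0],0]
  ]
}}

```text
t: 23.0
tool_pos: [0.4612, -0.0198, 0.2066]
tool_rot: [3.123, 0.335, 0.002]
contact_force: [5.4, 0.8, -4.6]
opening: 0.0215
grip_force: 49.6
```

Emit:
{"fn": "step_arm", "kwargs": {
  "commands": [
    [0,[-0.4,0,0],0],
    [0,[-0.8,0,0],0],
    [0,[-0.8,0,0],0]
  ]
}}

```text
t: 23.38
tool_pos: [0.4607, -0.0199, 0.2066]
tool_rot: [3.124, 0.335, 0.005]
contact_force: [9.2, 1.8, -7.5]
opening: 0.0218
grip_force: 49.4
```

Emit:
{"fn": "step_arm", "kwargs": {
  "commands": [
    [0,[-0.4,0,0],0],
    [0,[-0.8,0,0],0],
    [0,[-0.8,0,0],0]
  ]
}}

```text
t: 23.75
tool_pos: [0.4602, -0.02, 0.2066]
tool_rot: [-3.124, -0.335, -0.008]
contact_force: [11.6, 2.3, -10.2]
opening: 0.0215
grip_force: 49.3
```

The force rises: the tray is at its stop. Ease off, lower, and let go.

Emit:
{"fn": "step_arm", "kwargs": {
  "commands": [
    [0,[1,0,0],0],
    [0,[2,0,0.4],0],
    [0,[2,0,0.8],0],
    [0,[2,0,0.8],0]
  ]
}}

```text
t: 24.25
tool_pos: [0.4615, -0.0198, 0.206]
tool_rot: [3.123, 0.335, 0.001]
contact_force: [3.4, 2.5, 0.4]
opening: 0.0215
grip_force: 50.6
```

```bash
python3 l.py l5.png
```

```text
red 405 294 339 107 117
pin 849 306 338 116 148 24.25 [3.4 2.5 0.4]
```

Emit:
{"fn": "step_arm", "kwargs": {
  "commands": [
    [30,[0,0,0],0],
    [40,[0,0,0],0],
    [60,[0,0,0],0],
    [80,[0,0,0],0],
    [80,[0,0,0],0],
    [80,[0,0,-20],0],
    [80,[0,0,-50],0],
    [80,[0,0,-90],0],
    [80,[0,0,-130],0],
    [80,[0,0,-150],0],
    [80,[0,0,-150],0],
    [80,[0,0,-150],0]
  ],
  "squeeze": 20
}}

```text
t: 25.8
tool_pos: [0.4608, -0.0196, 0.3541]
tool_rot: [-3.123, -0.335, 0.003]
contact_force: [0.7, 1.5, -0.6]
opening: 0.0683
grip_force: 0.0
```

Run:
```python
from h import *
s=monitor.get_obs();print(s['t'],s['tool_pos'],s['contact_force'],s['opening'])
a=save('side','s9.png')[:,:,::-1][170:350,180:500];w=save('wrist','w9.png')[:,:,::-1][0:300,160:480]
cv2.imwrite('pics/c9.png',np.vstack([cv2.resize(a,None,fx=1.2,fy=1.2),cv2.resize(w,None,fx=1.2,fy=1.2)]))
```

```text
25.8 [ 0.46083378 -0.01960789  0.3540637 ] [ 0.7095524   1.47484815 -0.59876472] 0.06831997510080218
```

View pics/c9.png

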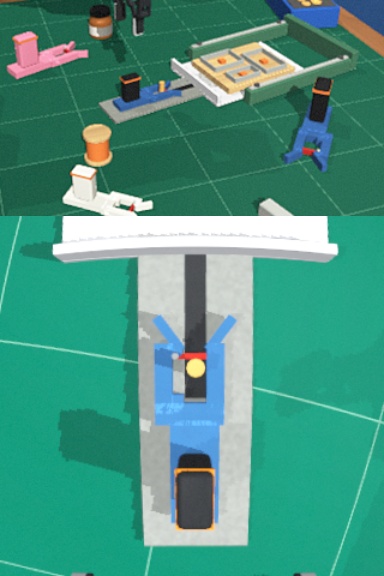

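The tray is drawn out and the hook lies flat on the plate. The pin (crop (195,368)) is behind the shut red latch, the gripper is clear, and the bystanders look untouched. Handing in.

```bash
python3 -c "
from station import finish_job
print(finish_job())"
```

```text
the job is handed in; nothing more can be done
None
```

The job is handed in. The hook is latched on the pin and lies flat on the plate, and the tray is drawn out to its stop. The gripper is released and clear. I got no verdict back from the judging.

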